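# Stop the kettle's hot plate, turn it off and reset its stop

### The job

The blue kettle is boiling over on one of the two hot plates: push that plate's red mushroom stop all the way in so that it latches and stays down by itself, then turn that plate's grey dial back to off, and only then twist the red stop clockwise so that it pops up again, and let go. Leave the other hot plate's stop and dial alone, and do not shift or tip anything standing on the counter or the plates.

Things in the scene. Friction and masses are not known exactly. Their poses are not given: they have to be found in the camera images.
- hotplate_left: The left hot plate, fixed, steel, 260 mm wide, with a black console along its front (-x). Origin: under its middle, on the counter. Dark round heating disc, 190 mm across, its top 80 mm up, centred at x = +65 mm. Console face 140 x 260 mm, sloping up and away from the robot at 30 degrees; its centre is at x = -115 mm, 75 mm up; its upper edge 110 mm up.
- plate_left (a point): Centre of the top of the left hot plate's heating disc.
- stop_left_top (a point): Centre of the top of the left red mushroom stop (on a yellow disc, 62 mm right of the console's middle as the robot sees it). z = its axis, out of the sloping face; x = up the slope. Head 60 mm across, 22 mm thick, on a 50 mm collar 10 mm high; its top is 44 mm off the face when up, 34 mm when latched. Takes 5 to 8 N along its axis.
- stop_left (a joint): How far the left stop is pressed, m: 0 up; end of travel 0.012; pushed beyond about 0.0105 it latches and stays at about 0.010 when let go; it springs up only when its head is turned clockwise.
- twist_left (a joint): Turn of the left stop's head about its axis, rad, clockwise (seen looking at the face) positive, 0 to 1.1. A light spring returns it to 0. A latched stop is freed at about 0.6 and over; then, once let go, it pops up.
- dial_left_grip (a point): On the axis of the left grey power dial (62 mm left of the console's middle), 37 mm off the face. z = the axis, out of the face; x = along the grip bar; turns with the dial. Bar 57 mm long, 14 mm thick, top 44 mm off the face, on a 60 mm disc 14 mm high. White pointer mark at the bar's -x end.
- dial_left_tip (a point): Pointer end of the left dial's grip bar, 28.5 mm from the dial's axis.
- dial_left (a joint): Angle of the left dial, rad: 0 = off, against its stop, white pointer straight down the slope at the green dot; grows clockwise (seen looking at the face), up to 4.0. It stays where it is left.
- hotplate_right: The right hot plate, fixed, steel, 260 mm wide, with a black console along its front (-x). Origin: under its middle, on the counter. Dark round heating disc, 190 mm across, its top 80 mm up, centred at x = +65 mm. Console face 140 x 260 mm, sloping up and away from the robot at 30 degrees; its centre is at x = -115 mm, 75 mm up; its upper edge 110 mm up.
- plate_right (a point): Centre of the top of the right hot plate's heating disc.
- stop_right_top (a point): Centre of the top of the right red mushroom stop (on a yellow disc, 62 mm right of the console's middle as the robot sees it). z = its axis, out of the sloping face; x = up the slope. Head 60 mm across, 22 mm thick, on a 50 mm collar 10 mm high; its top is 44 mm off the face when up, 34 mm when latched. Takes 5 to 8 N along its axis.
- stop_right (a joint): How far the right stop is pressed, m: 0 up; end of travel 0.012; pushed beyond about 0.0105 it latches and stays at about 0.010 when let go; it springs up only when its head is turned clockwise.
- twist_right (a joint): Turn of the right stop's head about its axis, rad, clockwise (seen looking at the face) positive, 0 to 1.1. A light spring returns it to 0. A latched stop is freed at about 0.6 and over; then, once let go, it pops up.
- dial_right_grip (a point): On the axis of the right grey power dial (62 mm left of the console's middle), 37 mm off the face. z = the axis, out of the face; x = along the grip bar; turns with the dial. Bar 57 mm long, 14 mm thick, top 44 mm off the face, on a 60 mm disc 14 mm high. White pointer mark at the bar's -x end.
- dial_right_tip (a point): Pointer end of the right dial's grip bar, 28.5 mm from the dial's axis.
- dial_right (a joint): Angle of the right dial, rad: 0 = off, against its stop, white pointer straight down the slope at the green dot; grows clockwise (seen looking at the face), up to 4.0. It stays where it is left.
- kettle: Blue kettle, 170 mm across and 180 mm high with a black arched handle and a spout (its +x), on one of the hot plates; this tells which hot plate is meant. Origin: centre of its underside.
- saucepan: Steel saucepan, 176 mm across, 85 mm high, with a black handle 150 mm long (its +x), on the other hot plate. Origin: centre of its underside.
- pepper_mill: Dark wooden pepper mill, 56 mm across, 190 mm high, standing between or behind the hot plates. Origin: centre of its underside.
- ramekin: Terracotta bowl, 90 mm across, 45 mm high, right of the right hot plate. Origin: centre of its underside.
- mug: White mug, 80 mm across, 95 mm high, left of the left hot plate. Origin: centre of its underside.
- oil_bottle: Green oil bottle, 66 mm across, 220 mm high, right of the right hot plate. Origin: centre of its underside.
Things that resemble listed ones, but are neither listed nor needed, are in the scene too. Of the things shaped like the kettle, the blue one is meant.

How it is judged:
By the outcome, as a careful person would: the job done as asked, in the order asked, and still so for the second after the job is handed in, with the robot touching nothing.
It also fails if it takes over 53 s, if anything falls off the work surface, if the arm or the gripper's body presses on something with over 40 N, if the wrist force passes 120 N, or if a joint passes its speed limit or range.

### The arm

A 6-joint arm with a two-finger parallel gripper is mounted at the origin on the work surface. World frame = base frame: x ahead of the robot, y to its left, z up, the work surface at z = 0. Lengths are in mm, angles in rad, forces in N, time in s.
With the tool pointing down it reaches from about 350 to 775 mm from the base axis. Payload 7.3 kg.
Tool frame: the origin (TCP) lies at the centre of the arm's flange, where the gripper is bolted on; the fingertips stand 178 mm ahead of it and the grasp point (between the pads) lies 159 mm ahead of it; z points along the fingers, y is the line along which they close (so a half turn about z gives the same grasp; the last joint's range is limited). The gripper opens to 92 mm and grips with 3 to 60 N. Pads are 19 mm wide; open, the fingers measure 130 mm over their backs; the gripper's body (75 mm by 190 mm) begins 47 mm behind the grasp point.
Start: joints at [-0.146, 0.342, 1.524, -0, 1.275, -0.146], TCP at [525.003, 0.022, 404.741] pointing down, gripper open.
Joint ranges: [-2.53, 2.53], [-0.77, 2.02], [0.04, 2.7], [-1, 4.14], [0.28, 2.66], [-3.11, 3.11]. Speed limits (rad/s): [2.57, 2.57, 3.14, 3.14, 3.14, 3.14].

### API

Orientations are given as [roll, pitch, yaw] about the fixed x, y, z axes, in that order (R = Rz(yaw) Ry(pitch) Rx(roll)).
In Python, from plant import * gives the robot as it stands. The module is installed in compiled form; this text tells all that it offers.
- The arm moves only by the shell command python3 -m inch 'ROWS'. ROWS is JSON, a list of rows, each a list of 5 numbers: the shift along the tool's x, y, z in m, then the turn about the tool's z in rad, then the opening, from 0 (shut) to 1 (fully open). In form: [[tx, ty, tz, spin, claw], ...]. A call has 1 to 8 rows; each row is the pose to reach, as a shift and turn from the pose commanded when the call began, along the tool's axes at that moment; what a row does not reach only later rows make up. A row lasts 1/12 s, in which the tool goes at most 41.7 mm and 7.16 degrees, less where a joint would pass 70% of its speed; a pose out of reach is approached as far as the arm can. A call with a gripper value outside its range is refused whole. The fingers move at their own pace and stop on an object; the grip force is fixed at half the most. Time passes only in rows, so rows that repeat a pose let the fingers close. It gives the time, the measured TCP pose, the force, the opening and the grip force at its end, in the units of the state.
- get_obs(): the state, without advancing time (a new reading comes with each control period).
- capture(name): name is "scene" or "side" or "wrist"; returns a dict with "color" (420x560x3 uint8, red, green, blue), "intrinsics" (3x3 intrinsics, pixels), "pose" (4x4, takes a point from camera to world coordinates). Camera axes: x right, y down, z forward; pixel columns grow to the right and rows downward; lengths in mm; the calibration is good to about 2 mm. A picture is of the moment at which its call begins. There is no depth.
- close_job(): hands the job in; it is judged then, once.
Trained networks look in a picture, given as the dict that the camera call returned (one of the last four; its "shot" number tells which), for a name from the list of things; names that differ only in an ending like _2 or _b are one class to them, and where a whole thing is asked for, a point or a joint stands for the part that bears it (a point fixed in the world has none). Each returns a list of dicts, best first, with "conf" (0 to 1); they miss things now and then, are a little off and sometimes report something else, mostly with a low value. They report only what shows in the picture. A call takes as long as a camera call. They do not tell look-alikes from the thing itself.
- look_for(picture, target): "rect" ([centre column, centre row, width, height] in pixels, round what is visible of it).
- trace(picture, target): "pixels" (420x560 bool, what is visible of it) and "rect" ([centre column, centre row, width, height] in pixels, round what is visible of it).
- tip_of(picture, target): "centre" ([column, row] in pixels: a listed point, or the origin of a listed thing).
The state is a dict: "time": time; "joint_positions": joint angles; "dq": joint speeds; "tau": joint torques, N m; "tool_pos": TCP position; "tcp_rot": TCP orientation; "contact_force": force on the tool from outside, world axes, zero at the start; "moment": the same for the moment, N m; "grip_width": finger opening in mm; "finger_force": force on a finger pad.
Only numpy, scipy, OpenCV 4.12 (cv2) and the standard library are available. Lean on these libraries where they do the work, as an engineer would, in place of code of your own. Each camera call takes 0.05 s, during which the arm holds its last target. There are 200 camera calls.

## Working session

There is one attempt and no reset: what is moved stays moved. The work goes in short steps, Python scripts to look and compute and a shell command to move; the robot and the scene stay as the last step left them, time stands still between calls to the robot, and variables do not carry over. Pictures are saved under pics/ and viewed, at most 10 in all, crops included, and the job is handed in when it is done.

```bash
mkdir -p pics; cat > h.py <<'E'
from plant import *
import numpy as np, cv2
from scipy.spatial.transform import Rotation as Rn
def proj(p,P):
    q=np.linalg.inv(p["pose"])@np.r_[P,1]; u=p["intrinsics"]@q[:3]; return u[:2]/u[2]
def ray(p,uv):
    d=p["pose"][:3,:3]@np.linalg.inv(p["intrinsics"])@np.array([uv[0],uv[1],1.]); return p["pose"][:3,3],d/np.linalg.norm(d)
def tri(obs):
    A=np.zeros((3,3));b=np.zeros(3)
    for p,uv in obs:
        o,d=ray(p,uv);M=np.eye(3)-np.outer(d,d);A+=M;b+=M@o
    return np.linalg.solve(A,b)
def save(p,n): cv2.imwrite("pics/"+n+".png",cv2.cvtColor(p["color"],cv2.COLOR_RGB2BGR))
def tool():
    s=get_obs(); return np.array(s["tool_pos"]),np.array(s["tcp_rot"])
E
python3 - <<'E'
from h import *
ims=[]
ps={}
for n in("scene","side","wrist"):
    p=capture(n);ps[n]=p;save(p,n+"0");ims.append(p["color"])
    print(n,p["pose"].round(2).tolist(),p["intrinsics"][0,0])
for t in("kettle","saucepan","stop_left_top","stop_right_top","dial_left_grip","dial_right_grip","dial_left_tip","dial_right_tip","plate_left","plate_right","hotplate_left","hotplate_right","pepper_mill"):
    for n in ps: print(t,n,[(np.round(r["centre"]).tolist(),round(r["conf"],2)) for r in tip_of(ps[n],t)[:3]])
cv2.imwrite("pics/m.png",cv2.cvtColor(np.hstack(ims[:2])[:, :],cv2.COLOR_RGB2BGR))
print(get_obs())
E
```

```text
scene [[0.5, 0.73, -0.47, 1321.82], [0.87, -0.41, 0.29, -513.5], [0.02, -0.55, -0.83, 1530.5], [0.0, 0.0, 0.0, 1.0]] 528.6409234659774
side [[0.86, -0.3, 0.42, -164.95], [-0.51, -0.51, 0.69, -1148.05], [0.01, -0.81, -0.59, 1053.88], [0.0, 0.0, 0.0, 1.0]] 421.44976285061693
wrist [[1.0, 0.0, -0.0, 524.49], [0.0, -0.96, -0.29, 77.5], [-0.0, 0.29, -0.96, 384.03], [0.0, 0.0, 0.0, 1.0]] 295.8365568230107
kettle scene [([364.0, 223.0], 0.82), ([316.0, 283.0], 0.36)]
kettle side [([284.0, 177.0], 0.81), ([182.0, 205.0], 0.67), ([307.0, 247.0], 0.48)]
kettle wrist []
saucepan scene [([226.0, 292.0], 0.83), ([199.0, 233.0], 0.51)]
saucepan side [([354.0, 238.0], 0.85)]
saucepan wrist []
stop_left_top scene [([308.0, 194.0], 0.54)]
stop_left_top side [([258.0, 191.0], 0.6), ([338.0, 258.0], 0.54)]
stop_left_top wrist [([244.0, 80.0], 0.78)]
stop_right_top scene [([200.0, 236.0], 0.81), ([94.0, 276.0], 0.75)]
stop_right_top side [([303.0, 251.0], 0.59), ([229.0, 170.0], 0.36)]
stop_right_top wrist []
dial_left_grip scene [([335.0, 173.0], 0.61)]
dial_left_grip side [([236.0, 178.0], 0.62)]
dial
[... 1081 characters left out ...]
 0.72)]
{'time': 2.1, 'joint_positions': array([-1.45988664e-01,  3.41980321e-01,  1.52411797e+00,  5.04696769e-05,
        1.27538236e+00, -1.46028793e-01]), 'dq': array([ 0.00068699, -0.00047945,  0.00137762, -0.00173762, -0.00115834,
       -0.00075473]), 'tau': array([ 1.00688608e-04, -4.31128728e+01, -2.44476986e+01,  7.19102961e-02,
        4.83518397e-02,  1.70689310e-05]), 'tool_pos': array([5.24997271e+02, 3.54477747e-02, 4.04744446e+02]), 'tcp_rot': array([ 3.14147481e+00, -3.14732956e-05,  1.57082177e+00]), 'contact_force': array([-0.62560394, -0.22932315, -0.2691376 ]), 'moment': array([-0.03355717,  0.0823106 , -0.01225652]), 'finger_force': 0.0, 'grip_width': 91.86320100575882}
```

View pics/scene0.png

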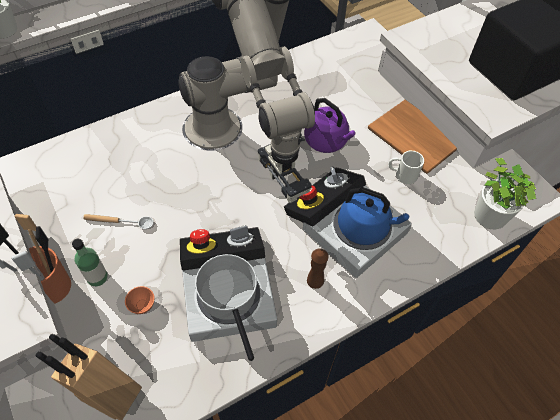

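View pics/side0.png

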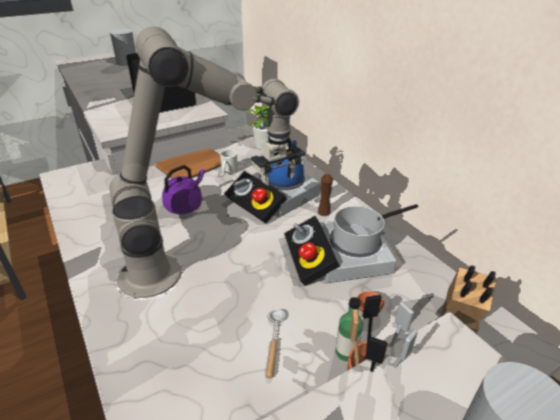

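The blue kettle stands on the left hot plate (scene 364,223; its console has a stop at about 308,194 and a dial at 335,173). The saucepan is on the right one, and the purple kettle is a look-alike.

```bash
python3 - <<'E'
from h import *
a,b,c=capture("scene"),capture("side"),capture("wrist")
def show(n,o):
    P=tri(o);print(n,P.round(1),[(proj(p,P)-uv).round(1).tolist() for p,uv in o])
g=lambda p,t:tip_of(p,t)[0]["centre"]
show("stop",[(a,g(a,"stop_left_top")),(b,(258,191)),(c,g(c,"stop_left_top"))])
show("dial",[(a,(335,173)),(b,(236,178))])
show("tip",[(a,(332,169)),(b,(232,188))])
show("kettle",[(a,(364,223)),(b,(284,177))])
E
```

```text
stop [503.  111.5 117.6] [[-0.9, -2.1], [0.7, 1.1], [6.1, -4.0]]
dial [477.6 247.4 110.1] [[1.2, -3.4], [2.1, 2.0]]
tip [448.9 253.4  76.2] [[-0.1, 0.3], [-0.2, -0.2]]
kettle [687.7 219.8  77.4] [[-0.3, 0.6], [-0.4, -0.3]]
```

View pics/wrist0.png

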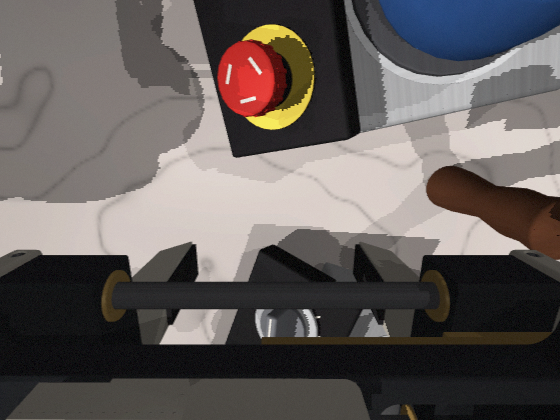

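The wrist view shows the left stop at about (253,78), with three white ticks on its red head and the gripper covering the lower half. I'll move over the console for two better wrist views.

```bash
cat > w.py <<'E'
import sys,pickle
from h import *
c=capture("wrist");save(c,sys.argv[1]);pickle.dump(c,open(sys.argv[1]+".pkl","wb"))
for t in("stop_left_top","dial_left_grip","dial_left_tip"):
    print(t,[(np.round(r["centre"],1).tolist(),round(r["conf"],2)) for r in tip_of(c,t)[:2]])
E
python3 -m inch '[[0.04,-0.01,0,0,1],[0.08,-0.03,0,0,1],[0.12,-0.04,0,0,1],[0.12,-0.04,0,0,1],[0.12,-0.04,0,0,1]]'; python3 w.py w1
python3 -m inch '[[0.04,0,0,0,1],[0.08,0,0,0,1],[0.10,0,0,0,1],[0.1,0,0,0,1],[0.1,0,0,0,1]]'; python3 w.py w2
```

```text
time: 2.77
tool_pos: [484.3, 121.9, 405.0]
tcp_rot: [3.141, -0.0, 1.575]
contact_force: [0.2, -0.3, 0.1]
grip_width: 92.1
finger_force: 0.0
stop_left_top [([291.5, 218.2], 0.61)]
dial_left_grip [([266.5, 82.5], 0.8)]
dial_left_tip [([240.5, 66.0], 0.9)]
time: 3.38
tool_pos: [485.5, 219.7, 404.3]
tcp_rot: [-3.141, 0.001, 1.571]
contact_force: [0.5, -0.3, -0.4]
grip_width: 91.7
finger_force: 0.0
stop_left_top [([286.2, 305.7], 0.68)]
dial_left_grip [([264.9, 190.3], 0.79)]
dial_left_tip [([241.2, 177.0], 0.56)]
```

```bash
cd pics; python3 -c "
import cv2,numpy as np
a=cv2.imread('w1.png')[:300];b=cv2.imread('w2.png')[:300]
cv2.imwrite('w12.png',np.vstack([a,b]))"
```

```text
(no output)
```

View pics/w12.png

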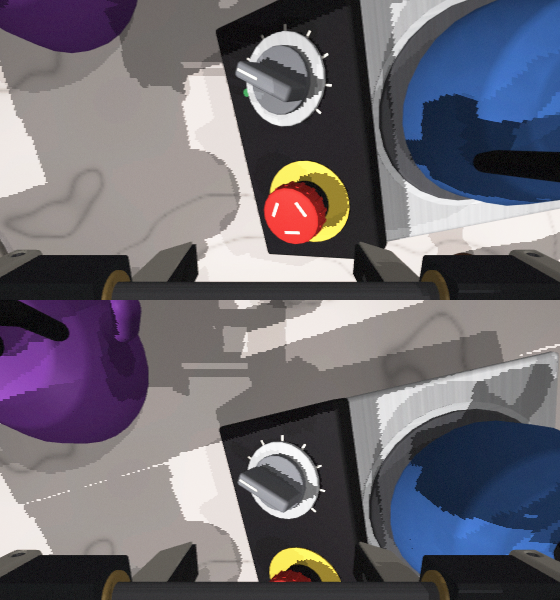

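Both pictures show the left dial's white pointer end at about (240,66) in w1. It is roughly 0.7 rad clockwise from the green dot at (247,93), so it isn't off. The stop is at (291,216) and is up. Next I'll fit the console pose.

```bash
cat >> h.py <<'E'
def face(th,P):  # P=(up-slope, left, out) in face frame -> world ; th=x,y,yaw[,dz]
    c,s=np.cos(np.pi/6),np.sin(np.pi/6)
    l=np.array([-115+P[0]*c-P[2]*s,P[1],75+P[0]*s+P[2]*c])
    return Rn.from_euler("z",th[2]).apply(l)+[th[0],th[1],0]
E
python3 - <<'E'
from h import *
import pickle
from scipy.optimize import least_squares
w1,w2=[pickle.load(open(f"w{i}.pkl","rb")) for i in(1,2)]
a,b=capture("scene"),capture("side")
for n,o in (("stop",[(w1,(291.5,217)),(b,(258,191)),(a,(308,194))]),("dial",[(w1,(266.5,82.5)),(w2,(265,190.3))]),("tip",[(w1,(240.5,66)),(w2,(241.2,177))])): print(n,tri(o).round(1))
obs=[(w1,"s",(291.5,216.5)),(w1,"g",(266.5,82.5)),(w2,"g",(265,190.3)),(w1,"t",(240.5,66)),(w2,"t",(241.2,177))]
def pt(q,k):
    if k=="s":return face(q,(0,-62,44))+[0,0,q[4]]
    r=0 if k=="g" else 28.5
    return face(q,(-r*np.cos(q[3]),62+r*np.sin(q[3]),37))+[0,0,q[4]]
f=lambda q:np.concatenate([proj(p,pt(q,k))-uv for p,k,uv in obs]+[[q[4]/3]])
r=least_squares(f,[610,190,.18,.8,0]);q=r.x
print(q.round(3),r.fun.round(1))
for n,p in(("stop",(0,-62,44)),("dial grip",(0,62,37)),("dialtop",(0,62,44))):print(n,face(q,p).round(1))
np.save("q.npy",q)
for p in(a,b):print(proj(p,face(q,(0,-62,44))),proj(p,face(q,(0,62,37))))
E
```

```text
stop [506.3 113.4 112.9]
dial [475.6 231.7 101.9]
tip [452.9 244.8 102.1]
[ 6.19500e+02  2.01873e+02  2.29000e-01  6.75000e-01 -2.80000e-02] [ 0.1  0.3 -0.9 -1.1  0.1  0.9 -0.2  1.1  1.  -1.2 -0. ]
stop [500.1 110.4 113.1]
dial grip [475.4 232.  107. ]
dialtop [472.  231.2 113.1]
[305.58679845 189.72675151] [331.93890226 171.46260204]
[258.22510575 193.33247072] [239.31644509 182.36885706]
```

```bash
python3 - <<'E'
from h import *
a,b=capture("scene"),capture("side")
print(tri([(a,(326,141)),(b,(182,205))]).round())
E
python3 -m inch '[[-0.03,0.005,0,-0.12,0],[-0.06,0.01,0,-0.24,0],[-0.09,0.01,0,-0.36,0],[-0.11,0.01,0,-0.48,0],[-0.11,0.01,0,-0.6,0],[-0.11,0.01,0,-0.72,0],[-0.11,0.01,0,-0.84,0],[-0.11,0.01,0,-0.9,0]]'
python3 -m inch '[[0,0,0,-0.12,0],[0,0,0,-0.24,0],[0,0,0,-0.36,0],[0,0,0,-0.48,0],[0,0,0,-0.6,0],[0,0,0,-0.72,0],[0,0,0,-0.84,0],[0,0,0,-0.9,0]]'
python3 -m inch '[[0,0,0.03,0,0],[0,0,0.06,0,0],[0,0,0.08,0,0],[0,0,0.08,0,0],[0,0,0.08,0,0]]'; python3 w.py w3
```

```text
[259. 366. -20.]
time: 4.45
tool_pos: [495.0, 109.5, 404.9]
tcp_rot: [3.141, 0.0, 2.476]
contact_force: [-0.1, 0.8, 0.6]
grip_width: 43.2
finger_force: 0.0
time: 5.12
tool_pos: [495.0, 109.7, 404.9]
tcp_rot: [-3.141, 0.0, -2.907]
contact_force: [0.2, 0.1, -0.4]
grip_width: 0.6
finger_force: 0.0
time: 5.53
tool_pos: [495.0, 109.8, 324.5]
tcp_rot: [3.141, -0.002, -2.913]
contact_force: [0.3, -0.3, -0.9]
grip_width: 0.4
finger_force: 0.0
stop_left_top [([277.3, 240.6], 0.96)]
dial_left_grip []
dial_left_tip [([465.2, 213.9], 0.97)]
```

View pics/w3.png

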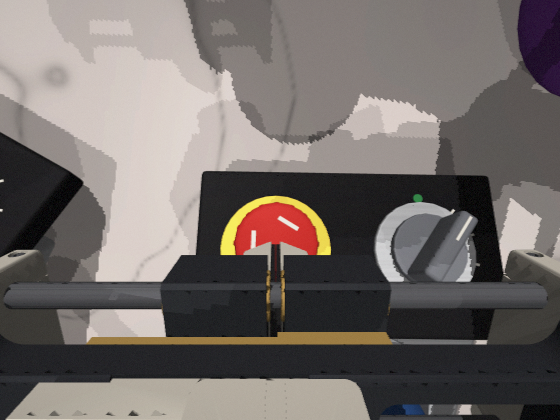

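The view shows the closed fingers centred over the red stop (about 277,240), square to the console. The dial pointer is up and right of the green dot at (417,198). Pressing now.

```bash
python3 -m inch '[[0,0,0.012,0,0],[0,0,0.022,0,0],[0,0,0.026,0,0],[-0.001,0,0.029,0,0],[-0.002,0,0.032,0,0],[-0.003,0,0.034,0,0],[-0.003,0,0.034,0,0]]'; python3 -m inch '[[-0.001,0,0.002,0,0],[-0.002,0,0.004,0,0],[-0.002,0,0.004,0,0],[-0.002,0,0.004,0,0]]'
```

```text
time: 6.32
tool_pos: [498.1, 110.7, 291.0]
tcp_rot: [-3.141, 0.0, -2.912]
contact_force: [-1.7, 0.7, 2.0]
grip_width: 0.6
finger_force: 1.5
time: 6.65
tool_pos: [500.1, 111.2, 286.8]
tcp_rot: [-3.141, 0.001, -2.912]
contact_force: [-0.4, -0.4, 3.4]
grip_width: 0.5
finger_force: 1.6
```

```bash
python3 -m inch '[[-0.001,0,0.002,0,0],[-0.002,0,0.004,0,0],[-0.002,0,0.004,0,0],[-0.002,0,0.004,0,0]]'; python3 -m inch '[[-0.001,0,0.002,0,0],[-0.0015,0,0.003,0,0],[-0.0015,0,0.003,0,0],[-0.0015,0,0.003,0,0]]'
```

```text
time: 6.98
tool_pos: [501.7, 111.6, 284.1]
tcp_rot: [-3.141, 0.001, -2.912]
contact_force: [-6.3, -1.7, 16.9]
grip_width: 0.4
finger_force: 8.8
time: 7.32
tool_pos: [502.4, 111.8, 283.3]
tcp_rot: [-3.141, 0.0, -2.912]
contact_force: [-15.3, -4.7, 38.0]
grip_width: 0.7
finger_force: 20.7
```

```bash
python3 -m inch '[[0.003,0,-0.006,0,0],[0.006,0,-0.012,0,0],[0.01,0,-0.03,0,0],[0.01,0,-0.06,0,0],[0.01,0,-0.08,0,0],[0.01,0,-0.08,0,0]]'; python3 - <<'E'
from h import *
import pickle
a,b,c=capture("scene"),capture("side"),capture("wrist")
q=np.load("q.npy")
save(c,"w4")
im=lambda p,r:cv2.resize(p["color"][r[1]:r[1]+75,r[0]:r[0]+100],(400,300),interpolation=cv2.INTER_CUBIC)
z=np.vstack([np.hstack([im(a,(270,150)),im(b,(210,150))]),np.hstack([c["color"][120:345:1,100:400],c["color"][120:345,260:560]]) if 0 else cv2.resize(c["color"][130:330,130:530],(800,300))[:300]])
cv2.imwrite("pics/z4.png",z[:,:,::-1])
for d in(44,34):
  print(d,[proj(p,face(q,(0,-62,d))).round(1).tolist() for p in(a,b,c)])
for p in(a,b,c):print([(np.round(r["centre"],1).tolist()) for r in tip_of(p,"stop_left_top")[:2]])
E
```

```text
time: 7.82
tool_pos: [494.5, 109.8, 363.4]
tcp_rot: [-3.14, 0.007, -2.912]
contact_force: [0.8, 0.2, 0.6]
grip_width: 0.4
finger_force: 0.0
44 [[305.6, 189.7], [258.2, 193.3], [274.5, 228.8]]
34 [[306.5, 192.2], [259.2, 194.6], [274.5, 230.8]]
[[308.2, 193.3]]
[[258.4, 195.9]]
[[277.2, 230.1]]
```

View pics/z4.png

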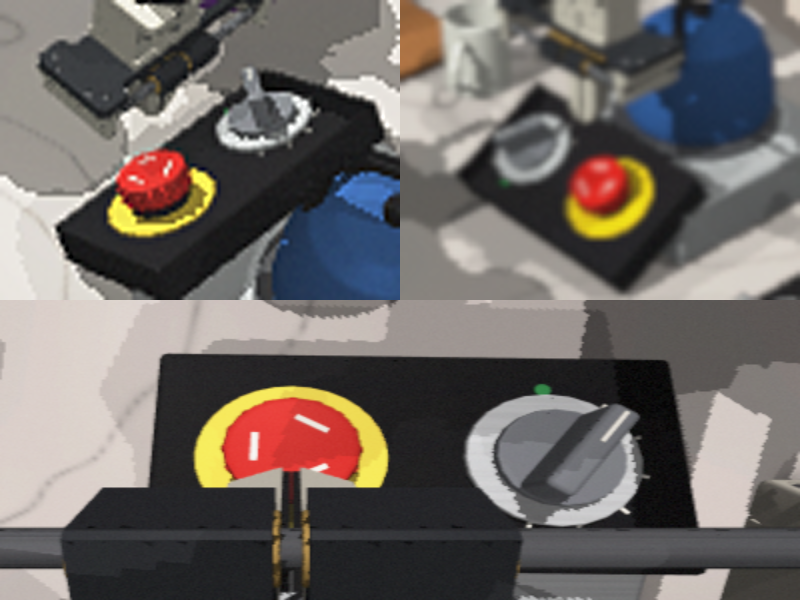

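```bash
cat > red.py <<'E'
from h import *
def red(im,r):
    m=np.zeros(im.shape[:2],bool);i=im.astype(int);m=(i[:,:,0]>130)&(i[:,:,1]<80)&(i[:,:,2]<80)
    k=np.zeros_like(m);k[r[1]-18:r[1]+18,r[0]-18:r[0]+18]=1;y,x=np.where(m&k);return x.mean().round(2),y.mean().round(2),y.min(),y.max(),len(x)
for n,r in(("scene",(307,193)),("side",(259,195))):
    print(n,red(cv2.imread(f"pics/{n}0.png")[:,:,::-1],r),red(capture(n)["color"],r))
E
python3 red.py
```

```text
scene (np.float64(310.02), np.float64(191.12), np.int64(185), np.int64(196), 40) (np.float64(308.01), np.float64(193.85), np.int64(188), np.int64(201), 138)
side (np.float64(258.19), np.float64(194.34), np.int64(188), np.int64(201), 118) (np.float64(259.25), np.float64(195.4), np.int64(189), np.int64(203), 112)
```

Latched: the side-view shift of about (1.1,1.1) px matches a 10 mm drop. The dial pointer still sits right of the green dot. The next move is to push the pointer end sideways with the closed fingers, after checking the purple kettle's spout for clearance.

```bash
python3 - <<'E'
from h import *
a,b=capture("scene"),capture("side")
print("spout",tri([(a,(354,132)),(b,(204,172))]).round(), "body",tri([(a,(328,128)),(b,(182,193))]).round())
E
python3 -m inch '[[0,0.04,0,0,0],[0,0.08,0,0,0],[-0.002,0.12,0,0,0],[-0.002,0.15,0,0,0],[-0.002,0.173,0,0,0],[-0.002,0.173,0,0,0],[-0.002,0.173,0,0,0]]'
```

```text
spout [376. 388. 113.] body [262. 362.  50.]
time: 8.9
tool_pos: [455.7, 279.6, 359.4]
tcp_rot: [-3.141, -0.0, -2.91]
contact_force: [0.5, 0.3, -0.1]
grip_width: 0.1
finger_force: 0.0
```

```bash
python3 -m inch '[[0,0,0.03,0,0],[0,0,0.06,0,0],[0,0,0.08,0,0],[0,0,0.091,0,0],[0,0,0.091,0,0],[0,0,0.091,0,0]]'; python3 -m inch '[[0,-0.003,0,0,0],[0,-0.006,0,0,0],[0,-0.009,0,0,0],[0,-0.012,0,0,0],[0,-0.015,0,0,0],[0,-0.018,0,0,0],[0,-0.018,0,0,0]]'
```

```text
time: 9.4
tool_pos: [456.6, 277.7, 268.5]
tcp_rot: [-3.141, -0.001, -2.914]
contact_force: [0.6, 0.1, 0.4]
grip_width: 0.3
finger_force: 0.0
time: 9.98
tool_pos: [460.0, 260.9, 268.9]
tcp_rot: [3.141, -0.001, -2.913]
contact_force: [-3.7, 2.4, 2.2]
grip_width: 0.5
finger_force: 1.8
```

```bash
python3 -m inch '[[0,-0.002,0,0,0],[0,-0.004,0,0,0],[0,-0.006,0,0,0],[0,-0.006,0,0,0]]'; python3 -m inch '[[0,-0.002,0,0,0],[0,-0.004,0,0,0],[0,-0.004,0,0,0]]';python3 w.py w5
```

```text
time: 10.32
tool_pos: [461.0, 255.3, 268.4]
tcp_rot: [3.141, -0.002, -2.913]
contact_force: [-3.8, 3.6, -0.5]
grip_width: 0.8
finger_force: 2.0
time: 10.57
tool_pos: [461.1, 253.2, 268.2]
tcp_rot: [3.136, -0.002, -2.913]
contact_force: [-7.4, 16.8, -2.1]
grip_width: 0.2
finger_force: 8.8
stop_left_top []
dial_left_grip []
dial_left_tip [([233.5, 237.1], 0.79)]
```

View pics/w5.png

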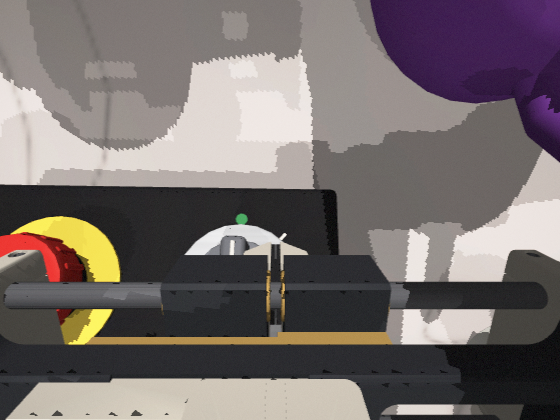

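The pointer (234,237) now points at the green dot (241,218), and the force has risen to 17 N, so the dial is at its stop. One more small push, then I'll back off and look.

```bash
python3 -m inch '[[0,-0.001,0,0,0],[0,-0.0015,0,0,0],[0,-0.0015,0,0,0]]'; python3 -m inch '[[0,0.01,0,0,0],[0,0.02,0,0,0],[0,0.025,-0.03,0,0],[0,0.02,-0.06,0,0],[0,0,-0.09,0,0],[0,-0.04,-0.09,0,0],[0,-0.07,-0.09,0,0],[0,-0.07,-0.09,0,0]]'
python3 w.py w6;  python3 - <<'E'
from h import *
import pickle
c=pickle.load(open("w6.pkl","rb"));q=np.load("q.npy")
for a in(-.1,0,.1,.2):print(a,proj(c,face(q,(-28.5*np.cos(a),62+28.5*np.sin(a),37))).round(1))
print(proj(c,face(q,(0,62,37))).round(1))
E
```

```text
time: 11.02
tool_pos: [461.1, 252.7, 268.3]
tcp_rot: [3.135, -0.002, -2.913]
contact_force: [-9.6, 21.7, -2.4]
grip_width: 0.5
finger_force: 11.6
time: 11.68
tool_pos: [480.0, 177.8, 359.6]
tcp_rot: [-3.139, 0.002, -2.916]
contact_force: [1.2, -0.6, -0.1]
grip_width: 0.5
finger_force: 0.0
stop_left_top [([193.1, 224.8], 0.79), ([105.5, 346.5], 0.48)]
dial_left_grip [([343.1, 222.9], 0.55)]
dial_left_tip [([337.9, 194.7], 0.57)]
-0.1 [335.8 194.7]
0 [339.1 194.6]
0.1 [342.5 194.7]
0.2 [345.8 195.2]
[340.8 227.4]
```

View pics/w6.png

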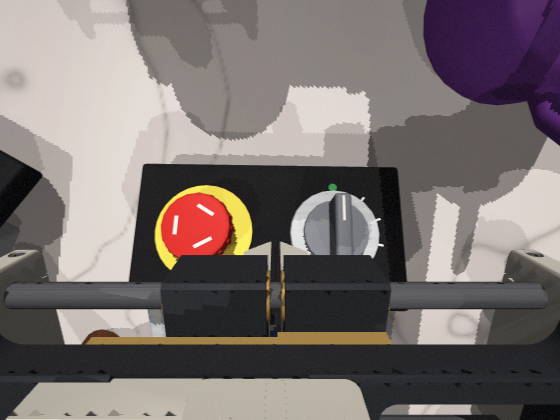

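```bash
python3 - <<'E'
from h import *
import pickle
c=pickle.load(open("w6.pkl","rb"));q=np.load("q.npy")
def fit(im,x0,x1,y0,y1,f):
    i=im[y0:y1,x0:x1].astype(int);y,x=np.where(f(i));p=cv2.fitLine(np.c_[x+x0,y+y0].astype(np.float32),cv2.DIST_L2,0,.01,.01).ravel();print(len(x),p.round(2),"dx/dy",(p[0]/p[1]).round(3));return p
fit(c["color"],338,350,192,222,lambda i:i.min(2)>190)
for a in(-.1,0,.1,.2):
    P=[proj(c,face(q,(-r*np.cos(a),62+r*np.sin(a),44))) for r in(12,27)];d=P[1]-P[0];print(a,np.round(P,1).tolist(),(d[0]/d[1]).round(3))
i=c["color"][180:196,320:345].astype(int);y,x=np.where((i[:,:,1]>i[:,:,0]+40)&(i[:,:,1]>i[:,:,2]+30));print("dot",x.mean()+320,y.mean()+180)
for r in(38,42,46):print(r,proj(c,face(q,(-r,62,0))).round(1))
E
```

```text
64 [9.0000e-02 1.0000e+00 3.4344e+02 2.0695e+02] dx/dy 0.086
-0.1 [[340.4, 211.6], [337.7, 194.1]] 0.155
0 [[341.9, 211.5], [340.9, 194.0]] 0.053
0.1 [[343.3, 211.6], [344.2, 194.1]] -0.049
0.2 [[344.8, 211.8], [347.4, 194.6]] -0.153
dot 332.0 187.0
38 [330.9 195.7]
42 [330.8 191.9]
46 [330.6 188. ]
```

The dial reads off: the pointer mark's slope gives about −0.03 rad. Before twisting the stop I'll check where the pepper mill stands.

```bash
python3 - <<'E'
from h import *
a,b=capture("scene"),capture("side")
print(tri([(a,(314,280)),(b,(322,211))]).round(), tri([(a,(319,255)),(b,(326,179))]).round(), "kettle spout/other ok")
E
python3 -m inch '[[-0.005,-0.03,0,-0.1,0.8],[-0.01,-0.06,0,-0.2,0.8],[-0.015,-0.07,0,-0.25,0.8],[-0.015,-0.07,0,-0.25,0.8],[-0.015,-0.07,0,-0.25,0.8],[-0.015,-0.07,0,-0.25,0.8],[-0.015,-0.07,0,-0.25,0.8],[-0.015,-0.07,0,-0.25,0.8]]'
```

```text
[749.  -2.   2.] [750.  -3. 164.] kettle spout/other ok
time: 12.65
tool_pos: [508.9, 117.9, 358.7]
tcp_rot: [3.141, -0.0, -2.662]
contact_force: [0.4, -0.4, -0.0]
grip_width: 49.2
finger_force: 0.0
```

```bash
python3 -m inch '[[0.001,-0.005,0,-0.1,0.8],[0.001,-0.005,0,-0.1,0.8],[0.001,-0.005,0,-0.1,0.8],[0.001,-0.005,0,-0.1,0.8],[0.001,-0.005,0,-0.1,0.8],[0.001,-0.005,0,-0.1,0.8]]'; python3 w.py w7; python3 - <<'E'
from h import *
q=np.load("q.npy");p,r=tool();R=Rn.from_euler("xyz",r).as_matrix()
T=face(q,(0,-62,0))+11.5*np.array([-np.cos(q[2]),-np.sin(q[2]),0]);T[2]=268
print(p,((T-p)@R).round(1))
E
```

```text
time: 13.15
tool_pos: [510.6, 112.2, 358.7]
tcp_rot: [-3.142, 0.0, -2.563]
contact_force: [0.2, 0.0, 0.6]
grip_width: 73.0
finger_force: 0.0
stop_left_top [([279.8, 212.3], 0.67)]
dial_left_grip [([414.3, 259.0], 0.63)]
dial_left_tip [([422.6, 230.2], 0.74)]
[510.72583639 112.0871836  358.73627408] [-0.1  0.8 90.7]
```

```bash
python3 -m inch '[[0,0.001,0.03,0,0.8],[0,0.001,0.06,0,0.8],[0,0.001,0.075,0,0.8],[0,0.001,0.084,0,0.8],[0,0.001,0.09,0,0.8],[0,0.001,0.09,0,0.8]]'; python3 -m inch '[[0,0,0,0,0],[0,0,0,0,0],[0,0,0,0,0],[0,0,0,0,0],[0,0,0,0,0]]'
```

```text
time: 13.85
tool_pos: [510.2, 112.9, 268.1]
tcp_rot: [3.141, -0.001, -2.563]
contact_force: [-1.5, 0.4, 0.5]
grip_width: 73.7
finger_force: 0.0
time: 14.27
tool_pos: [509.8, 113.7, 269.8]
tcp_rot: [3.14, 0.001, -2.563]
contact_force: [-2.9, 4.8, 1.5]
grip_width: 60.3
finger_force: 29.8
```

Gripped at 60 mm, the head's diameter. Now the clockwise twist.

```bash
python3 -m inch '[[0,0,0,0.1,0],[0,0,0,0.2,0],[0,0,0,0.3,0],[0,0,0,0.4,0],[0,0,0,0.5,0],[0,0,0,0.6,0],[0,0,0,0.7,0],[0,0,0,0.8,0]]'; python3 -m inch '[[0,0,0,0.08,0],[0,0,0,0.08,0],[0,0,0,0.08,0]]'; python3 w.py w8
```

```text
time: 14.93
tool_pos: [509.7, 114.0, 270.5]
tcp_rot: [3.139, 0.0, 2.917]
contact_force: [-4.4, 1.3, 4.3]
grip_width: 59.4
finger_force: 31.5
time: 15.18
tool_pos: [509.7, 113.6, 270.5]
tcp_rot: [3.14, 0.0, 2.841]
contact_force: [-6.0, 2.8, 8.2]
grip_width: 60.2
finger_force: 31.6
stop_left_top [([269.8, 261.0], 0.74), ([460.4, 93.9], 0.47)]
dial_left_grip [([494.2, 138.9], 0.8)]
dial_left_tip [([459.4, 92.9], 0.56)]
```

View pics/w8.png

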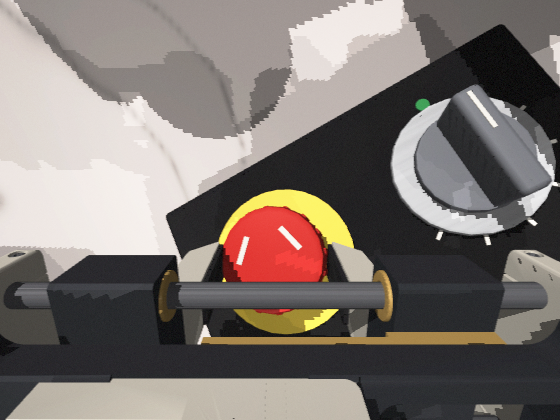

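Relative to the console the head's ticks (243,250) and (290,237) have turned about 0.8 rad clockwise. Release, then lift.

```bash
python3 -m inch '[[0,0,0,0,0.8],[0,0,0,0,0.8],[0,0,0,0,0.8],[0,0,0,0,0.8],[0,0,0,0,0.8],[0,0,0,0,0.8]]'; python3 -m inch '[[0,0,-0.01,0,0.8],[0,0,-0.03,0,0.8],[0,0,-0.06,0,0.8],[0,0,-0.09,-0.1,0.8],[0,0,-0.1,-0.2,0.8],[0.05,0,-0.1,-0.3,0.8],[0.05,0,-0.1,-0.4,0.8],[0.05,0,-0.1,-0.5,0.8]]'; python3 red.py; python3 w.py w9; python3 - <<'E'
from h import *
import pickle
a,b=capture("scene"),capture("side");c=pickle.load(open("w9.pkl","rb"))
im=lambda p,r:cv2.resize(p["color"][r[1]:r[1]+75,r[0]:r[0]+100],(400,300),interpolation=cv2.INTER_CUBIC)
z=np.vstack([np.hstack([im(a,(270,150)),im(b,(210,150))]),cv2.resize(c["color"][100:310],(800,300))])
cv2.imwrite("pics/z9.png",z[:,:,::-1])
E
```

```text
time: 15.88
tool_pos: [510.3, 112.9, 268.7]
tcp_rot: [3.141, 0.0, 2.841]
contact_force: [-0.5, -0.4, -0.2]
grip_width: 73.4
finger_force: 0.0
time: 16.55
tool_pos: [460.2, 128.3, 369.7]
tcp_rot: [3.141, -0.0, -2.936]
contact_force: [0.8, 0.1, 0.3]
grip_width: 73.5
finger_force: 0.0
scene (np.float64(310.02), np.float64(191.12), np.int64(185), np.int64(196), 40) (np.float64(307.22), np.float64(191.52), np.int64(185), np.int64(199), 135)
side (np.float64(258.19), np.float64(194.34), np.int64(188), np.int64(201), 118) (np.float64(258.58), np.float64(194.22), np.int64(188), np.int64(201), 118)
stop_left_top [([250.9, 251.0], 0.74)]
dial_left_grip [([387.1, 249.9], 0.62)]
dial_left_tip [([387.2, 222.5], 0.75)]
```

View pics/z9.png

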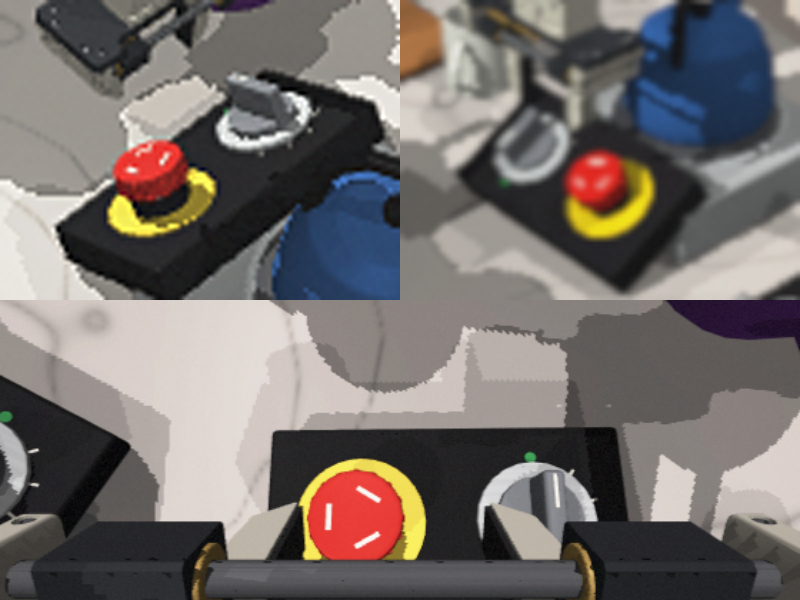

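The stop is up again: the red blob is back at its original rows (side 188–201, scene top 185). The dial pointer is at the green dot and the gripper is clear.

```bash
python3 -c "
from plant import *
print(close_job())"
```

```text
the job is handed in; nothing more can be done
None
```

The job is handed in: I latched the left hot plate's stop (the blue kettle's plate), turned its dial to off, then twisted the stop clockwise until it popped up, all in about 17 s. The pictures confirmed each step, I didn't touch the right plate's controls, and nothing on the counter was near the arm's path, though the judge's verdict wasn't shown.

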